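Clamp the gas filter lid with its slotted plate and wing nut

ROBOT

A 6-joint arm with a two-finger parallel gripper is mounted at the origin on the work surface. World frame = base frame: x ahead of the robot, y to its left, z up, the work surface at z = 0. Lengths are in m, angles in rad, forces in N, time in s.
With the tool pointing down it reaches from about 0.375 to 0.9 m from the base axis. Payload 3.1 kg.
Tool frame: the origin (TCP) lies midway between the tips of the shut fingers; the grasp point (between the pads) lies grip_point_offset behind it (grip_point_offset is the distance from the TCP to the grasp point, in m); y points along the fingers, z is the direction in which the jaws open and shut, and the axes are right-handed (so a half turn about y gives the same grasp; the last joint's range is limited). The gripper opens to 87 mm and grips with 3 to 60 N. Pads are 19 mm wide; open, the fingers measure 117 mm over their backs; the gripper's body (75 mm by 190 mm) begins 51 mm behind the grasp point.
Start: joints at [1.01, 0.527, 1.433, -0, 1.181, -0.178], TCP at [0.233, 0.58, 0.223] pointing down, gripper open.
Joint ranges: [-3.08, 3.08], [-0.75, 2.2], [0.22, 2.44], [-1.43, 4.57], [0, 2.65], [-2.85, 2.85]. Speed limits (rad/s): [2.79, 2.79, 3.14, 3.14, 3.14, 3.14].

INTERFACE

Orientations are given as a unit quaternion [x, y, z, w].
In Python, from rig import * gives the robot as it stands.
- The arm moves only by the tool jog_arm, never from a script. Its argument "increments" is a list that holds one entry, the list of rows, each a list of 7 numbers: the turn, a rotation vector about the world's x, y, z in degrees, then the shift along the world's x, y, z in m, then the closure, from -1 (fully open) to 1 (shut), so that 0 is half open. In form: [[[rx, ry, rz, x, y, z, jaw], ...]]. A call has 1 to 8 rows; each row is the pose to reach, as a shift and turn from the pose measured when the call began; what a row does not reach only later rows make up. A row lasts 1/10 s, in which the tool goes at most 50 mm and 8.59 degrees, less where a joint would pass 70% of its speed; a pose out of reach is approached as far as the arm can. A call with a gripper value outside its range is refused whole. The fingers move at their own pace and stop on an object; "squeeze" is the grip in N (left out, the last holds). Time passes only in rows, so rows that repeat a pose let the fingers close. It gives the time, the measured TCP pose, the force and the opening at its end, in the units of the state.
- get_obs(): the state, without advancing time (a new reading comes with each control period).
- camera(name): name is "side" or "top" or "wrist"; returns the picture (480x640x3 uint8, red, green, blue); there is no depth.
- camera_info(name): a dict with "K" (3x3 intrinsics, pixels), "k1" (the pictures are not rectified: a ray, as slopes to the right and down, at radius r is drawn at 1 + k1 r^2 times it, then the intrinsics apply), "R" (3x3) and "t" (3): a world point X has camera coordinates R X + t. Camera axes: x right, y down, z forward; pixel columns grow to the right and rows downward; lengths in m; the calibration is good to about 2 mm. A picture is of the moment at which its call begins: read the wrist's pose just before it. camera_info takes no time and is no camera call; for the wrist camera it gives the pose at the moment of the call.
- hand_in(): hands the job in, once; it reports no verdict.
The state is a dict: "time": time; "q": joint angles; "joint_velocities": joint speeds; "joint_torque": joint torques, N m; "position": TCP position; "tool_rot": TCP orientation; "ft_force": force on the tool from outside, world axes, zero at the start; "moment": the same for the moment, N m; "grip_width": finger opening in m.
Only numpy, scipy, OpenCV 4.12 (cv2) and the standard library are available. Lean on these libraries where they do the work, as an engineer would, in place of code of your own. Each camera call takes 0.05 s, during which the arm holds its last target.

TASK

Close up the bench gas filter: slide the slotted clamp plate along its channel until its slot is fully home against the stud, then turn the wing nut clockwise until it holds the plate down snugly, without crushing the soft seal under the lid. The pressure gauge and the valve stand close behind the nut: do not lean on them.

Things in the scene. Friction and masses are not known exactly. Their poses are not given: they have to be found in the camera images.
- housing: Aluminium filter housing fixed to the bench. Origin on the bench under the stud; x runs along the plate's channel, away from the robot at yaw 0. It spans x -95 to 75, y -55 to 55 mm. Lid top at z = 60 mm; ribs 6 mm high at y = 23.5 to 35.5 mm either side guide the plate. Behind the stud, from x = 34 mm, a block 85 mm high. The lid sits on a rubber seal and gives a little.
- gauge: Brass pressure gauge on the block behind the nut: round case 36 mm across, facing -x. In the housing frame it spans x 33 to 56, y 6 to 42, z 83 to 123 mm. Fixed; origin at its foot, on the block.
- valve: Valve with a round black knob 34 mm across beside the gauge. In the housing frame it spans x 34 to 68, y -41 to -7, z 83 to 121 mm. Fixed; origin at its foot, on the block.
- clamp_plate: Loose steel plate 44 mm wide, 5 thick, 0.12 kg, lying in the channel, forked towards +x with an 11 mm slot. Origin on its underside, where the stud's axis lies when the slot's closed end touches the stud (home); its x points to the slot's mouth, along the housing's x. At the start it is drawn back 24 to 38 mm and must go forward, +x. Upright tab at its rear.
- plate_tab (a point): Middle of the top edge of the plate's tab: 40 mm wide along y, 6 thick along x, top 26 mm above the plate's underside, 49 mm to -x of the plate's origin. Its rear (-x) face is free and can be pushed.
- stud_axis (a point): On the axis of the fixed upright 8 mm stud, level with the lid's top. The stud's end is 82 mm above the bench, give or take 1 mm, between the wings.
- nut_wings (a point): On the wing nut's axis at the top of its wings, about 100 mm above the bench at the start; its x points along the wings. Two flat brass wings 6 mm thick, each from 6 to 28 mm out from the axis, 20 mm tall up to this level. Under them a hub 17 mm and a flange 34 mm across. In front (-x side of the housing) the wings are free, so they can be pushed round there.
- wing_nut: The nut; origin on its axis at the flange's underside, 1.5 to 4 mm over the plate at the start. Clockwise from above tightens, 1 rad lowers it 1.2 mm. Free it takes 0.03 N m and stays where left. Bearing on the plate, torque climbs 0.15 N m per rad (0.006 N m per N of clamping, +-15 %). Snug is 0.22 N m; below 0.17 it is slack, above 0.28 too tight, 0.38 crushes the seal.

How it is judged:
On the way, in this order (a step that is already met when the one before it is completed fails the run):
1. the clamp plate's slot is home against the stud, the nut not yet bearing hard on it (horizontal distance between clamp_plate and stud_axis below 0.003 m and contact force between wing_nut and clamp_plate below 5 N), for 0.1 s.
2. the nut presses the plate with more than 20 N (contact force between wing_nut and clamp_plate above 20 N), for 0.2 s.
At the end, for the whole second after the job is handed in: The plate's slot is home (its origin within 3 mm of the stud's axis, seen from above) and the wing nut presses the plate down with 20 to 48 N (about 0.22 N m when last turned), all at rest (horizontal distance between clamp_plate and stud_axis below 0.003 m and contact force between wing_nut and clamp_plate between 20 and 48 N and linear speed of clamp_plate below 0.01 m/s); the robot touches nothing.
It fails at once if the nut presses the plate with more than 60 N (seal crushed) (contact force between wing_nut and clamp_plate above 60 N).
It fails at once if the robot leans on the gauge or the valve with more than 6 N (contact force between any of the arm, the fingers and gauge above 6 N or contact force between any of the arm, the fingers and valve above 6 N).
It also fails if it takes over 58 s, if anything falls off the work surface, if the arm or the gripper's body presses on something with over 40 N, if the wrist force passes 120 N, or if a joint passes its speed limit or range.

## Working session

There is one attempt and no reset: what is moved stays moved. The work goes in short steps, Python scripts to look and compute and a tool call to move; the robot and the scene stay as the last step left them, time stands still between calls to the robot, and variables do not carry over. Pictures are saved under pics/ and viewed, and the job is handed in when it is done.

Besides the shell and the picture viewer there is one more tool, called after "Call:" as name(argument=value, ...) on one line, values as JSON. jog_arm: Moves the arm, as the interface text tells. Its arguments: {"type":"object","properties":{"increments":{"type":"array","items":{"type":"array","items":{"type":"array","items":{"type":"number"}}}},"squeeze":{"type":"number"}},"required":["increments"]}

```bash
ls; mkdir -p pics
python3 - <<'E'
from rig import *
import cv2
o=get_obs();print({k:(v if not hasattr(v,'round') else v) for k,v in o.items()})
for n in ("side","top","wrist"):
    i=camera_info(n);print(n,i)
    cv2.imwrite(f"pics/{n}0.png",camera(n)[:,:,::-1])
E
```

```text
pics
{'time': 0.0, 'q': array([ 1.00949697e+00,  5.28435169e-01,  1.43389489e+00,  1.22140225e-05,
        1.18138060e+00, -1.78540900e-01]), 'joint_velocities': array([-0.00072743, -0.00173388, -0.00028858,  0.00118994, -0.00141194,
       -0.00109634]), 'joint_torque': array([-1.61853964e-04, -4.40037632e+01, -1.76592493e+01,  6.32674713e-02,
        5.81607269e-02, -1.83167340e-04]), 'position': array([0.23302764, 0.5791547 , 0.22159303]), 'tool_rot': array([ 0.69489304, -0.13477698,  0.13422807, -0.69349957]), 'ft_force': array([-0.23948521,  0.05254285,  0.5057211 ]), 'moment': array([-0.02979661,  0.03612404, -0.00379245]), 'grip_width': 0.08699185941248735}
side {'K': array([[600.68392498,   0.        , 325.18450773],
       [  0.        , 600.68392498, 242.78279795],
       [  0.        ,   0.        ,   1.        ]]), 'k1': -0.10246103598957684, 'R': array([[-0.97914624, -0.20278414,  0.01229745],
       [-0.15351934,  0.6989088 , -0.69854013],
       [ 0.13305806, -0.68586084, -0.71546521]]), 't': array([0.56984588, 0.13290344, 0.6769373 ])}
top {'K': array([[566.00804444,   0.        , 319.76412997],
       [  0.        , 566.00804444, 244.84609551],
       [  0.        ,   0.        ,   1.        ]]), 'k1': -0.17789078898395316, 'R': array([[-0.09147517, -0.99579407, -0.00514398],
       [-0.96630181,  0.09001173, -0.24116116],
       [ 0.24060987, -0.01708962, -0.97047145]]), 't': array([0.08929678, 0.60254117, 0.59178868])}
wrist {'K': array([[408.12976572,   0.        , 319.4818639 ],
       [  0.        , 408.12976572, 240.31236666],
       [  0.        ,   0.        ,   1.        ]]), 'k1': 0.023287762815613632, 'R': array([[ 0.37338005,  0.92767645, -0.00193458],
       [ 0.88351621, -0.3549687 ,  0.30560814],
       [ 0.28281876, -0.11581722, -0.95215541]]), 't': array([-0.62345746, -0.0351036 ,  0.39302496])}
```

View pics/side0.png

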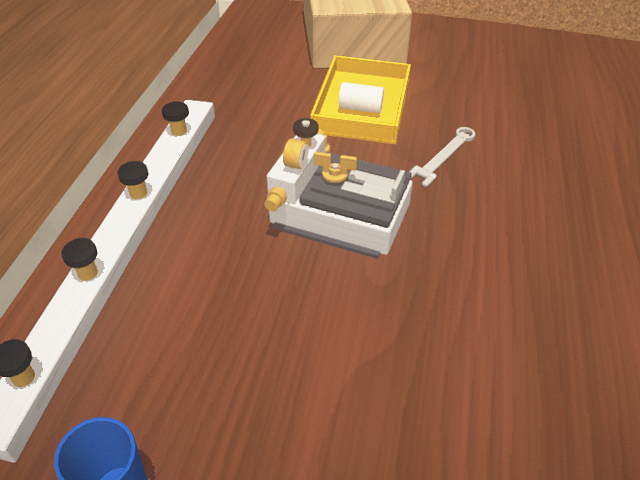

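View pics/top0.png

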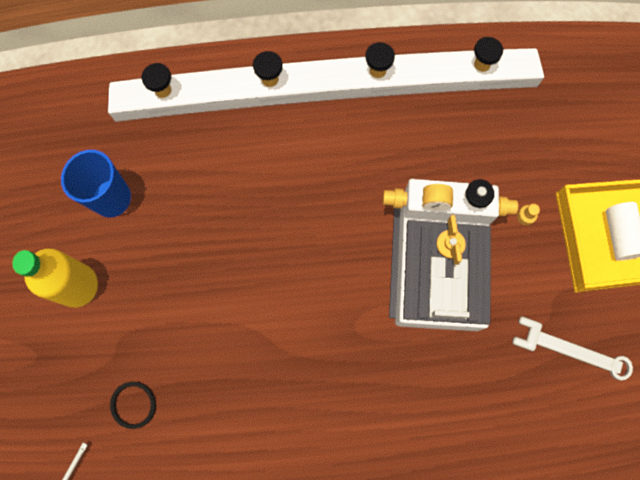

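View pics/wrist0.png

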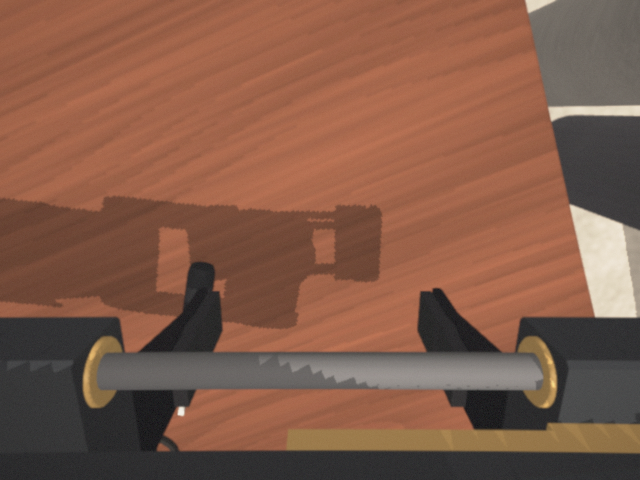

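The top view shows the housing at about (445,260) px, with the nut at (452,243), the tab at (450,315) and the block behind the nut at y≈200. I'll write the helpers and zoom in.

```bash
cat > h.py <<'E'
from rig import *
import numpy as np, cv2
from scipy.spatial.transform import Rotation as Ro
def D(i): return np.array([i["k1"],0,0,0,0.])
def ray(i,uv):
    p=cv2.undistortPoints(np.array(uv,float).reshape(-1,1,2),i["K"],D(i)).reshape(-1,2)
    d=np.c_[p,np.ones(len(p))]@i["R"]; return -i["R"].T@i["t"],d
def onz(i,uv,z):
    c,d=ray(i,uv); return c+d*((z-c[2])/d[:,2])[:,None]
def tri(i1,u1,i2,u2):
    c1,d1=ray(i1,[u1]);c2,d2=ray(i2,[u2]);d1=d1[0];d2=d2[0]
    s=np.linalg.lstsq(np.c_[d1,-d2],c2-c1,rcond=None)[0]
    a=c1+s[0]*d1;b=c2+s[1]*d2; return (a+b)/2,np.linalg.norm(a-b)
def proj(i,X):
    return cv2.projectPoints(np.array(X,float).reshape(-1,1,3),cv2.Rodrigues(i["R"])[0],i["t"],i["K"],D(i))[0].reshape(-1,2)
def snap(n,name,box=None,s=1):
    i=camera_info(n);a=camera(n)[:,:,::-1].copy()
    cv2.imwrite(f"pics/{name}_full.png",a)
    if box: x0,y0,x1,y1=box;a=a[y0:y1,x0:x1]
    cv2.imwrite(f"pics/{name}.png",cv2.resize(a,None,fx=s,fy=s,interpolation=cv2.INTER_CUBIC)); return i
E
python3 - <<'E'
from h import *
a=cv2.imread("pics/top0.png")[170:340,370:550];cv2.imwrite("pics/tz.png",cv2.resize(a,None,fx=3.5,fy=3.5,interpolation=2))
a=cv2.imread("pics/side0.png")[110:260,255:425];cv2.imwrite("pics/sz.png",cv2.resize(a,None,fx=4,fy=4,interpolation=2))
E
```

```text
(no output)
```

View pics/tz.png

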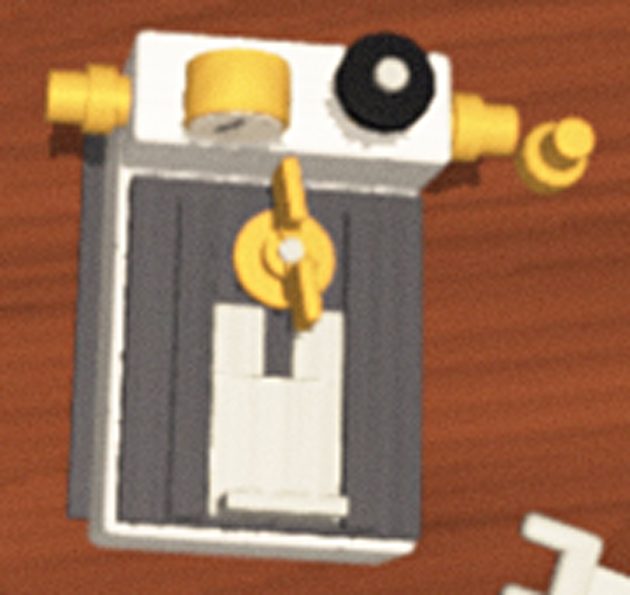

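View pics/sz.png

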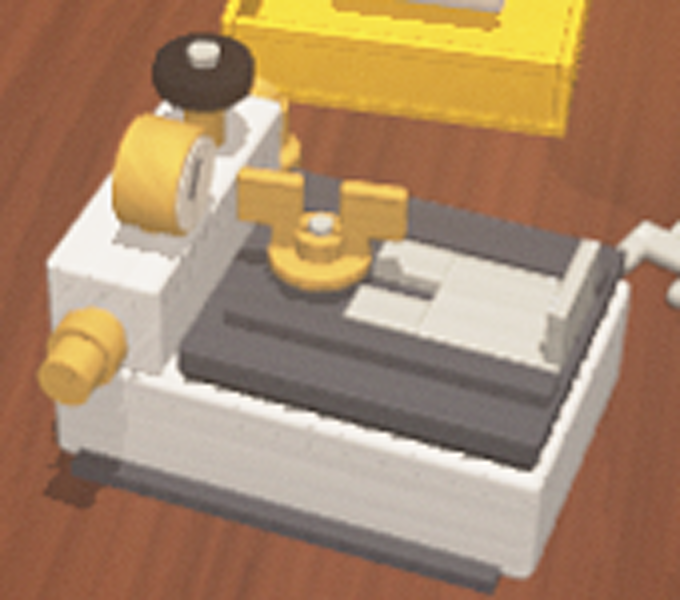

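Run:
```python
from h import *
import rig; print([x for x in dir(rig) if not x.startswith('_')][:40], getattr(rig,'grip_point_offset',None))
it=camera_info("top");is_=camera_info("side")
T=lambda x,y:(x/3.5+370,y/3.5+170); S=lambda x,y:(x/4+255,y/4+110)
print("stud tri",tri(it,T(291,250),is_,S(320,222)), "top@82",onz(it,[T(291,250)],.082),"side@82",onz(is_,[S(320,222)],.082))
print("wing far",onz(it,[T(288,162)],.1),"near",onz(it,[T(312,318)],.1))
print("side wing far/near",onz(is_,[S(240,172),S(303,178),S(342,183),S(406,190)],.1))
print("tab top corners L,R (z86)",onz(it,[T(222,490),T(347,497),T(220,508),T(346,516)],.086))
print("lid corners z60",onz(it,[T(118,522),T(418,540),T(135,178),T(421,195)],.06))
print("block top corners z85",onz(it,[T(135,140),T(450,163),T(140,30),T(452,55)],.085))
print("house bottom-front top edge",onz(it,[T(95,545),T(412,560)],.0))
```

```text
['Unreachable', 'camera', 'camera_info', 'get_obs', 'grip_point_offset', 'hand_in'] 0.0187
stud tri (array([ 0.59571718, -0.12297218,  0.08086578]), np.float64(0.000694152312693898)) top@82 [[ 0.5958107  -0.12269968  0.082     ]] side@82 [[ 0.59511376 -0.12145519  0.082     ]]
wing far [[ 0.62138579 -0.12149102  0.1       ]] near [[ 0.56851864 -0.12152332  0.1       ]]
side wing far/near [[ 0.62117764 -0.11870557  0.1       ]
 [ 0.60081595 -0.12002661  0.1       ]
 [ 0.58813755 -0.12019327  0.1       ]
 [ 0.56754724 -0.12110494  0.1       ]]
tab top corners L,R (z86) [[ 0.51762798 -0.08750678  0.086     ]
 [ 0.5111476  -0.12824372  0.086     ]
 [ 0.51189165 -0.08608825  0.086     ]
 [ 0.50504151 -0.12702509  0.086     ]]
lid corners z60 [[ 0.51329148 -0.05649733  0.06      ]
 [ 0.49666523 -0.1577496   0.06      ]
 [ 0.63163954 -0.07739979  0.06      ]
 [ 0.61636572 -0.17803578  0.06      ]]
block top corners z85 [[ 0.63792291 -0.07453496  0.085     ]
 [ 0.62027947 -0.18169376  0.085     ]
 [ 0.67694355 -0.08155468  0.085     ]
 [ 0.65878196 -0.18935043  0.085     ]]
house bottom-front top edge [[ 0.51170934 -0.05631088  0.        ]
 [ 0.49402495 -0.17280523  0.        ]]
```

Run:
```python
from h import *
o=get_obs();M=Ro.from_quat(o["tool_rot"]).as_matrix();print(M.round(3)); print("jaw yaw",np.degrees(np.arctan2(M[1,2],M[0,2])),"q1,q6",o["q"][0],o["q"][5])
print(np.degrees(np.arctan2(-.122,.595)))
```

```text
[[ 0.928 -0.001  0.374]
 [-0.374 -0.001  0.928]
 [-0.    -1.    -0.002]]
jaw yaw 68.06464173695893 q1,q6 1.0095061745385874 -0.17845643717367893
-11.587436501281317
```

Call:
jog_arm(increments=[[[0,0,12.4,0.248,-0.681,0,1],[0,0,12.4,0.248,-0.681,0,1],[0,0,12.4,0.248,-0.681,0,1],[0,0,12.4,0.248,-0.681,0,1],[0,0,12.4,0.248,-0.681,0,1],[0,0,12.4,0.248,-0.681,0,1],[0,0,12.4,0.248,-0.681,0,1],[0,0,12.4,0.248,-0.681,0,1]]])

```text
time: 0.95
position: [0.3703, 0.202, 0.2222]
tool_rot: [0.705, -0.059, 0.059, -0.704]
ft_force: [1.1, 1.5, -0.5]
grip_width: 0.0309
```

Call:
jog_arm(increments=[[[0,0,0,0.111,-0.304,0,1],[0,0,0,0.111,-0.304,0,1],[0,0,0,0.111,-0.304,0,1],[0,0,0,0.111,-0.304,0,1],[0,0,0,0.111,-0.304,0,1],[0,0,0,0.111,-0.304,0,1],[0,0,0,0.111,-0.304,0,1],[0,0,0,0.111,-0.304,0,1]]])

```text
time: 1.75
position: [0.4832, -0.1059, 0.2222]
tool_rot: [0.706, -0.059, 0.061, -0.703]
ft_force: [-0.8, 0.5, 0.4]
grip_width: 0.0001
```

Run:
```python
from h import *
o=get_obs();print(o["position"],o["tool_rot"],o["q"].round(3),o["ft_force"],o["moment"])
i=snap("wrist","w1"); snap("side","s1",(200,60,440,240),3)
print(proj(i,[[.5955,-.1225,.082],[.5085,-.1066,.086],[.6214,-.1215,.1],[.5685,-.1215,.1]]))
```

```text
[ 0.48321292 -0.10590713  0.22216271] [ 0.7056219  -0.05936277  0.06103084 -0.70345506] [-0.441  0.353  1.755 -0.002  1.031 -1.84 ] [-0.78055841  0.45479225  0.39529169] [ 0.07720102  0.0050936  -0.00102636]
[[323.10387837 354.78742777]
 [324.62071743 259.38116545]
 [329.62608674 393.85488498]
 [318.79008641 338.54713469]]
```

View pics/w1.png

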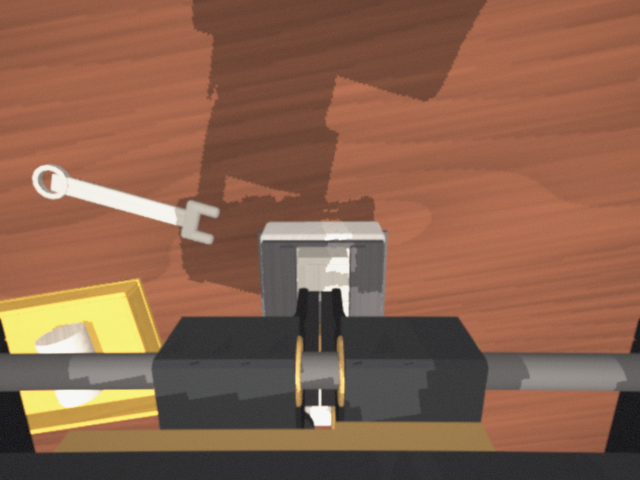

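View pics/s1.png

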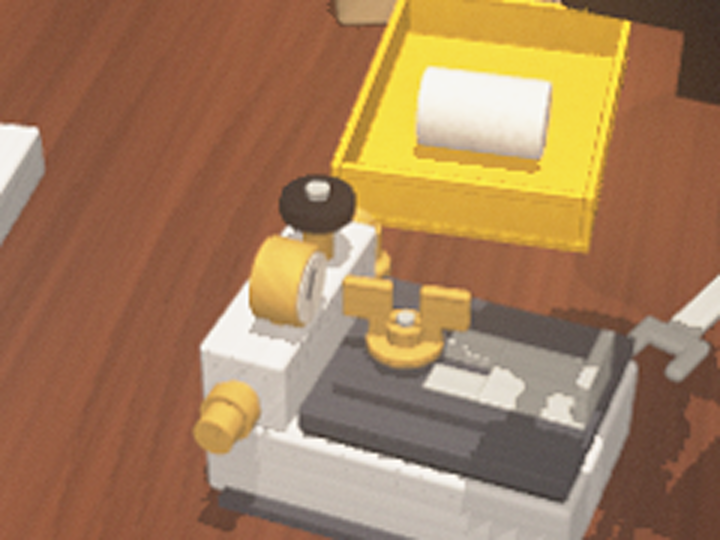

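Call:
jog_arm(increments=[[[0,0,0,-0.003,0.003,-0.05,1],[0,0,0,-0.003,0.003,-0.1,1],[0,0,0,-0.003,0.003,-0.14,1],[0,0,0,-0.003,0.003,-0.15,1],[0,0,0,-0.003,0.003,-0.15,1],[0,0,0,-0.003,0.003,-0.15,1]]])

```text
time: 2.45
position: [0.4785, -0.0986, 0.0731]
tool_rot: [0.705, -0.059, 0.059, -0.704]
ft_force: [-0.2, -0.5, 0.1]
grip_width: 0.0004
```

Run:
```python
from h import *
o=get_obs();print(o["position"],o["tool_rot"],o["q"].round(3),o["ft_force"],o["moment"])
i=snap("wrist","w2"); snap("side","s2",(240,90,440,240),4)
```

```text
[ 0.47852063 -0.09864902  0.07307981] [ 0.70506053 -0.05861802  0.05885589 -0.70426527] [-0.432  0.598  1.898 -0.002  0.645 -1.835] [-0.18528311 -0.51393371  0.13663462] [ 0.05636269  0.00349882 -0.00391804]
```

View pics/w2.png

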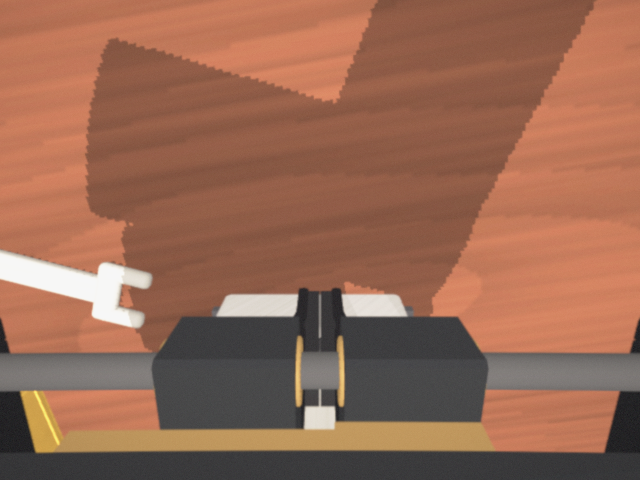

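View pics/s2.png

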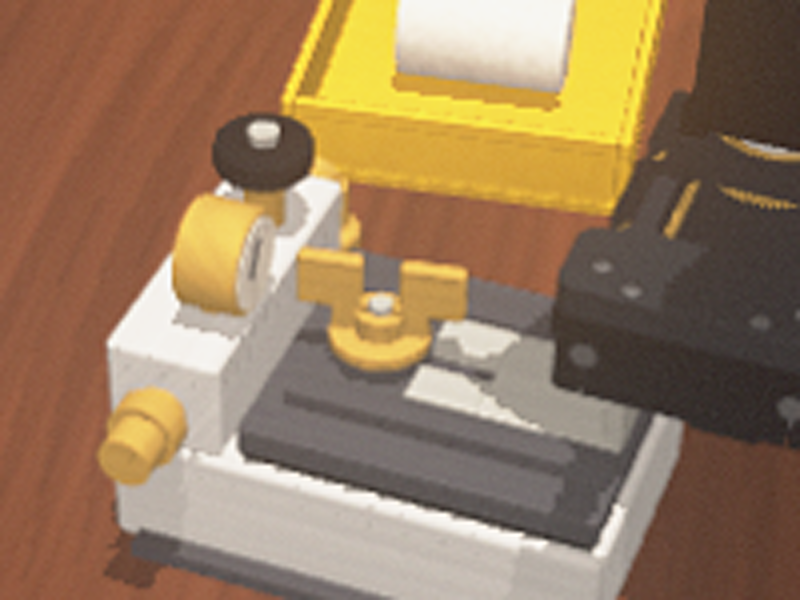

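Call:
jog_arm(increments=[[[0,0,0,0.005,-0.0053,0,1],[0,0,0,0.01,-0.0061,0,1],[0,0,0,0.0148,-0.007,0,1],[0,0,0,0.0197,-0.0078,0,1],[0,0,0,0.0247,-0.0086,0,1],[0,0,0,0.0296,-0.0094,0,1],[0,0,0,0.0345,-0.0103,0,1],[0,0,0,0.0395,-0.0111,0,1]]])

```text
time: 3.35
position: [0.5188, -0.1103, 0.0736]
tool_rot: [0.705, -0.058, 0.06, -0.704]
ft_force: [-0.1, 0.9, 0.8]
grip_width: 0.0006
```

Run:
```python
from h import *
o=get_obs();print(o["position"],o["tool_rot"],o["q"].round(3),o["ft_force"],o["moment"])
u=np.array([.986,-.165]);d=o["position"][:2]-[.5955,-.1225];print("s",d@u,"lat",d@[.165,.986])
snap("side","s3",(240,90,440,240),4)
```

```text
[ 0.51882781 -0.11026244  0.07355336] [ 0.70525611 -0.05822276  0.05952371 -0.70404607] [-0.42   0.63   1.794 -0.002  0.715 -1.823] [-0.14808309  0.89625678  0.78599707] [-0.01132793  0.20516551  0.03782819]
s -0.07761797676453769 lat -0.0005846775558765941
```

View pics/s3.png

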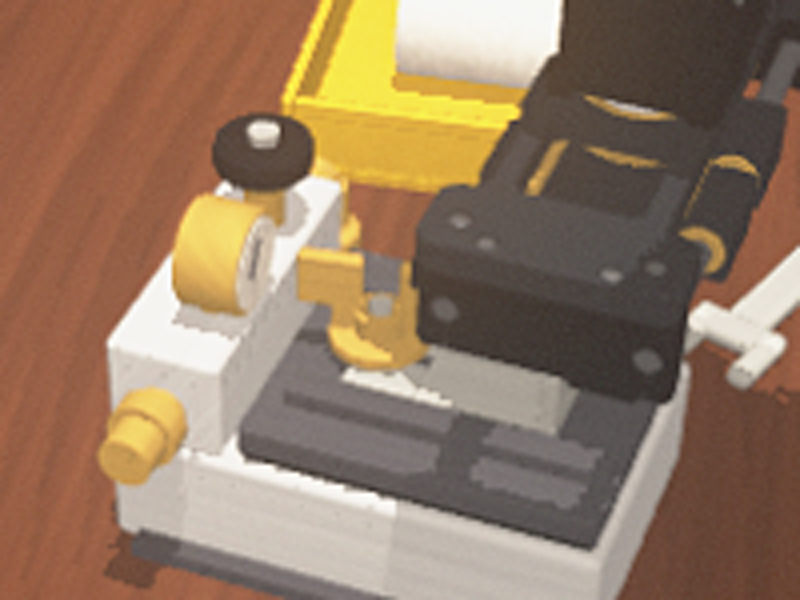

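Call:
jog_arm(increments=[[[0,0,0,0.003,-0.0005,0,1],[0,0,0,0.006,-0.001,0,1],[0,0,0,0.009,-0.0015,0,1],[0,0,0,0.011,-0.0018,0,1],[0,0,0,0.011,-0.0018,0,1]]])

```text
time: 3.9
position: [0.5319, -0.1128, 0.0737]
tool_rot: [0.706, -0.057, 0.061, -0.704]
ft_force: [0.2, -0.3, -0.4]
grip_width: 0.0003
```

Call:
jog_arm(increments=[[[0,0,0,0.001,-0.0002,0,1],[0,0,0,0.002,-0.0003,0,1],[0,0,0,0.002,-0.0003,0,1]]])

```text
time: 4.2
position: [0.5338, -0.113, 0.0737]
tool_rot: [0.706, -0.057, 0.061, -0.704]
ft_force: [-1.1, 0.0, 0.9]
grip_width: 0.0003
```

Run:
```python
from h import *
o=get_obs();print(o["position"],o["ft_force"],o["moment"],o["joint_torque"])
u=np.array([.986,-.165]);d=o["position"][:2]-[.5955,-.1225];print("s",d@u,"lat",d@[.165,.986])
snap("side","s4",(240,90,440,240),4)
```

```text
[ 0.53377533 -0.11303064  0.07370991] [-1.14323926  0.04690469  0.8815172 ] [0.032553   0.12764669 0.04383095] [ 1.37527779e-02 -4.13524210e+01 -1.05012926e+01 -6.60136342e-03
 -1.64876101e-01  1.01374131e-03]
s -0.06242296956745073 lat -0.0008477835382821633
```

View pics/s4.png

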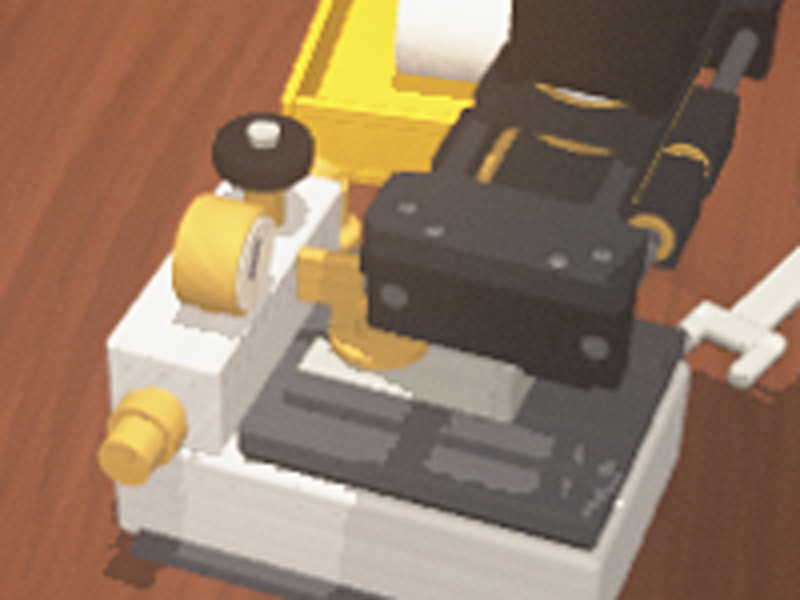

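Not yet clearly against the stud, so I'll continue in small steps until the force rises.

Call:
jog_arm(increments=[[[0,0,0,0.001,-0.0002,0,1],[0,0,0,0.002,-0.0003,0,1],[0,0,0,0.002,-0.0003,0,1]]])

```text
time: 4.55
position: [0.534, -0.1129, 0.0736]
tool_rot: [0.705, -0.058, 0.059, -0.704]
ft_force: [-4.9, -0.9, 4.2]
grip_width: 0.0005
```

Call:
jog_arm(increments=[[[0,0,0,0.002,-0.0003,0,1],[0,0,0,0.003,-0.0005,0,1],[0,0,0,0.003,-0.0005,0,1]]])

```text
time: 4.85
position: [0.5341, -0.1127, 0.0735]
tool_rot: [0.705, -0.06, 0.057, -0.704]
ft_force: [-7.2, -1.0, 5.3]
grip_width: 0.0008
```

Call:
jog_arm(increments=[[[0,0,0,-0.012,0.002,0,1],[0,0,0,-0.018,0.003,0,1],[0,0,0,-0.04,0.006,0.05,1],[0,0,0,-0.08,0.013,0.1,1],[0,0,0,-0.12,0.02,0.12,1],[0,0,0,-0.14,0.023,0.12,1],[0,0,0,-0.14,0.023,0.12,0.6],[0,0,0,-0.14,0.023,0.12,0.6]]])

```text
time: 5.65
position: [0.3951, -0.0902, 0.1942]
tool_rot: [0.705, -0.059, 0.058, -0.704]
ft_force: [0.2, 0.4, -0.8]
grip_width: 0.0093
```

Run:
```python
from h import *
o=get_obs();print(o["position"],o["ft_force"],o["moment"],o["grip_width"])
it=snap("top","t5",(370,170,550,340),3.5); is_=snap("side","s5",(255,110,425,260),4)
```

```text
[ 0.3950722  -0.09023461  0.19419221] [ 0.15428537  0.44049571 -0.77273378] [ 0.01868082 -0.02620925 -0.03478711] 0.009254965574208334
```

View pics/t5.png

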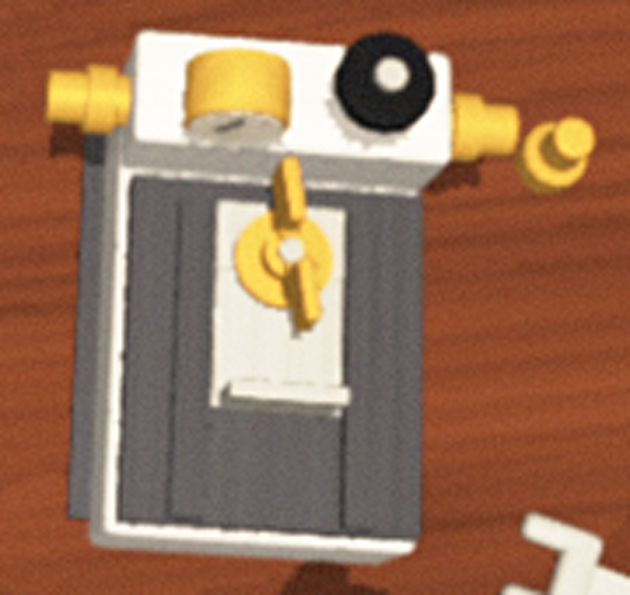

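View pics/s5.png

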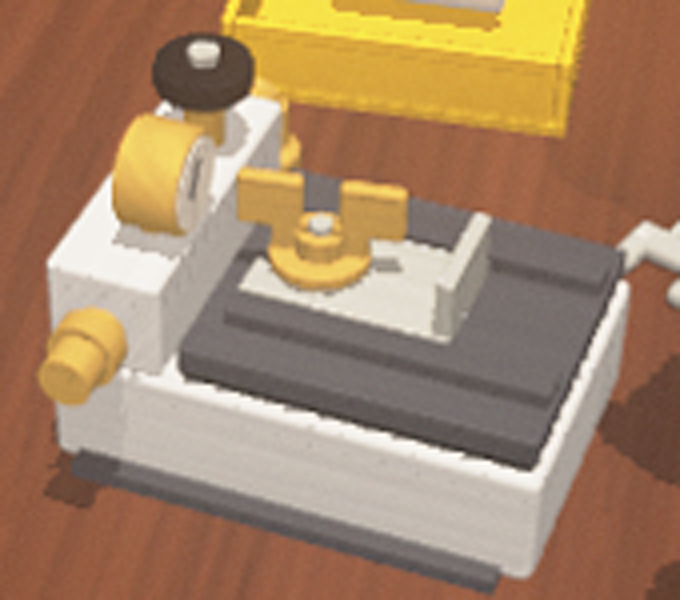

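Run:
```python
from h import *
it=camera_info("top");is_=camera_info("side")
T=lambda x,y:(x/3.5+370,y/3.5+170); S=lambda x,y:(x/4+255,y/4+110)
a=onz(it,[T(222,395),T(349,402)],.086).mean(0);st=np.array([.5955,-.1225])
u=np.array([.986,-.165]);print("tab rear s",(a[:2]-st)@u)
b=onz(is_,[S(436,283),S(490,218)],.086);print(b,(b[:,:2]-st)@u)
a=cv2.imread("pics/t5_full.png")[205:275,425:485];b=cv2.imread("pics/s5_full.png")[145:190,305:365]
cv2.imwrite("pics/z5.png",np.hstack([cv2.resize(a,(480,560),interpolation=2)])) 
cv2.imwrite("pics/z5s.png",cv2.resize(b,(720,540),interpolation=2))
```

```text
tab rear s -0.05109289198862462
[[ 0.5527817  -0.09431002  0.086     ]
 [ 0.54083515 -0.13065429  0.086     ]] [-0.04677159 -0.05255408]
```

View pics/z5.png

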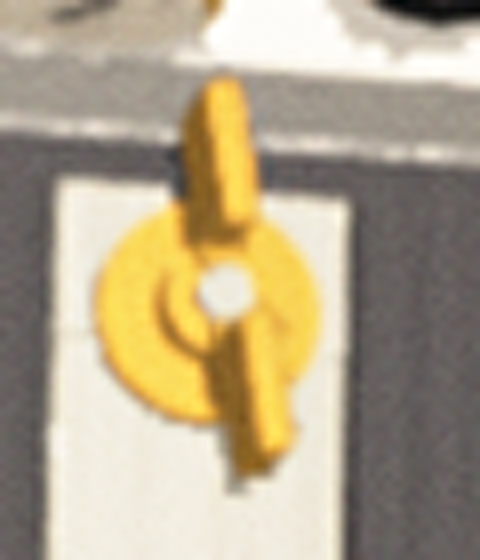

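View pics/z5s.png

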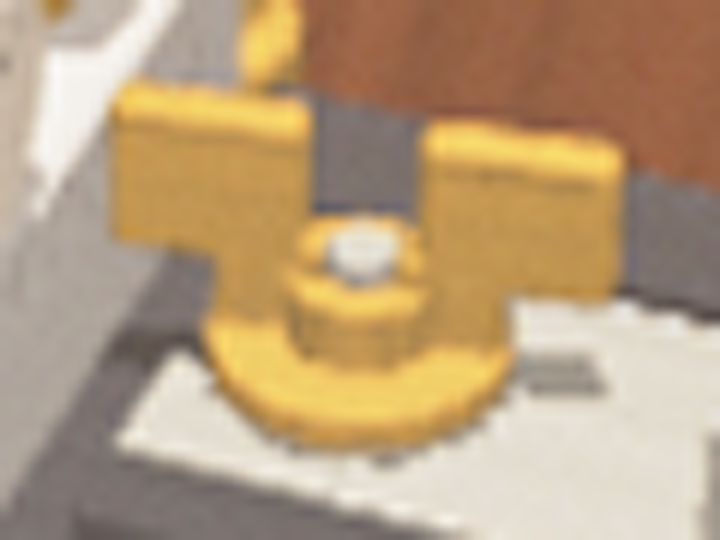

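Run:
```python
from h import *
it=camera_info("top");is_=camera_info("side")
Z=lambda x,y:(x/8+425,y/8+205); W=lambda x,y:(x/12+305,y/12+145)
for z in (.098,.1,.102):
  p=onz(it,[Z(229,82),Z(242,222),Z(258,330),Z(282,440)],z);q=onz(is_,[W(120,98),W(305,118),W(430,140),W(618,160)],z)
  for r in (p,q):
    d=r[0]-r[3];print(z,r[:,:2].round(4).tolist(),"mid",r[:,:2].mean(0).round(4),"yaw",np.degrees(np.arctan2(d[1],d[0])).round(1),np.linalg.norm(d).round(4))
print(onz(it,[Z(225,290)],.082),onz(is_,[W(363,250)],.082), tri(it,Z(225,290),is_,W(363,250)))
```

```text
0.098 [[0.623, -0.1238], [0.6021, -0.1225], [0.586, -0.1224], [0.5698, -0.1235]] mid [ 0.5952 -0.1231] yaw -0.3 0.0533
0.098 [[0.6217, -0.1209], [0.6016, -0.1218], [0.5878, -0.121], [0.5676, -0.122]] mid [ 0.5947 -0.1214] yaw 1.1 0.0541
0.1 [[0.6225, -0.1233], [0.6016, -0.122], [0.5856, -0.1219], [0.5694, -0.1229]] mid [ 0.5948 -0.1225] yaw -0.3 0.0531
0.1 [[0.6211, -0.1184], [0.6011, -0.1192], [0.5874, -0.1184], [0.5673, -0.1194]] mid [ 0.5942 -0.1189] yaw 1.1 0.0539
0.102 [[0.6219, -0.1227], [0.6011, -0.1214], [0.5851, -0.1213], [0.569, -0.1224]] mid [ 0.5943 -0.122 ] yaw -0.3 0.0529
0.102 [[0.6205, -0.1158], [0.6006, -0.1167], [0.5869, -0.1158], [0.5669, -0.1168]] mid [ 0.5938 -0.1163] yaw 1.1 0.0536
[[ 0.59602692 -0.12271065  0.082     ]] [[ 0.59466299 -0.12084324  0.082     ]] (array([ 0.59571346, -0.12309183,  0.08035685]), np.float64(0.0013534357423715425))
```

Call:
jog_arm(increments=[[[0,0,10,0.05,-0.008,0,0.45],[0,0,10,0.1,-0.016,0,0.45],[0,0,10,0.15,-0.024,0,0.45],[0,0,10,0.19,-0.031,-0.03,0.45],[0,0,10,0.2,-0.0323,-0.07,0.45],[0,0,10,0.2,-0.0323,-0.072,0.45],[0,0,10,0.2,-0.0323,-0.072,0.45],[0,0,10,0.2,-0.0323,-0.072,0.45]]])

```text
time: 6.55
position: [0.5961, -0.1229, 0.1226]
tool_rot: [0.708, 0.002, -0.004, -0.706]
ft_force: [1.3, -0.4, 0.8]
grip_width: 0.0243
```

Run:
```python
from h import *
o=get_obs();print(o["position"],o["ft_force"],o["moment"],o["grip_width"],o["q"].round(3),o["joint_torque"][5])
M=Ro.from_quat(o["tool_rot"]).as_matrix();print(np.degrees(np.arctan2(M[1,2],M[0,2])),M[:,1])
snap("side","s6",(240,60,440,210),4);snap("wrist","w6");snap("top","t6",(370,170,550,340),3.5)
```

```text
[ 0.59606538 -0.12287512  0.12255522] [ 1.29013757 -0.40991228  0.75533493] [ 0.05345369 -0.0046846   0.00585985] 0.02426710539537302 [-0.385  0.631  1.562 -0.004  0.949 -1.963] 0.00033069358323700726
90.49765515768367 [-0.00168112 -0.0024391  -0.99999561]
```

View pics/s6.png

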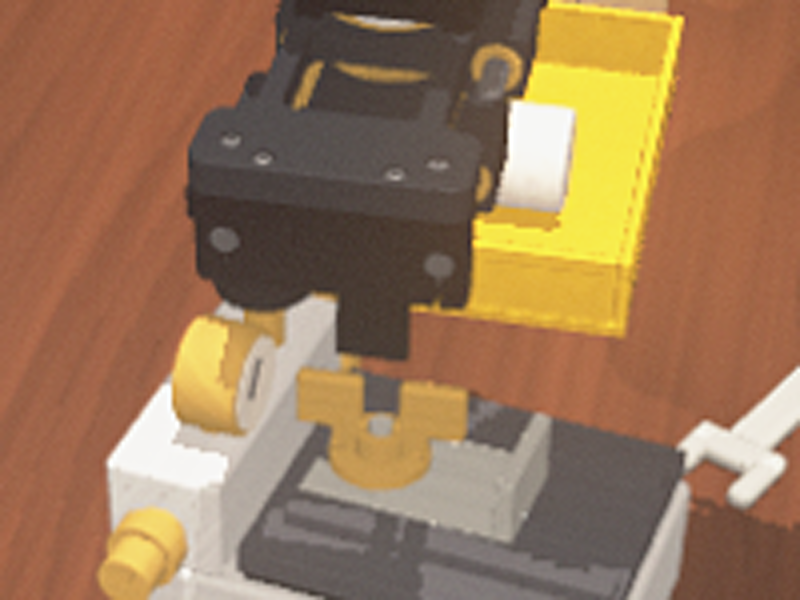

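View pics/w6.png

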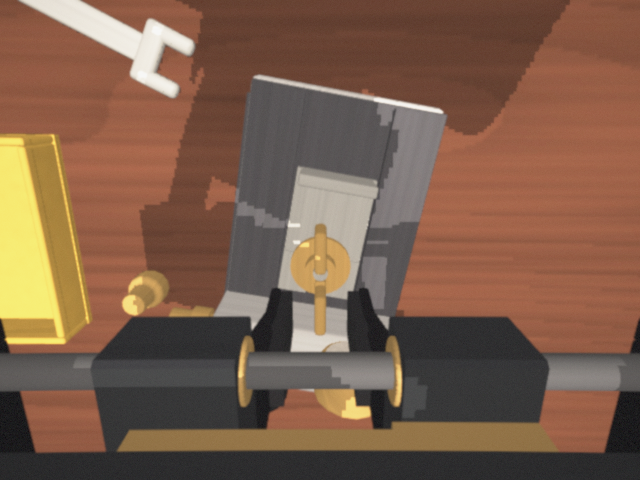

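View pics/t6.png

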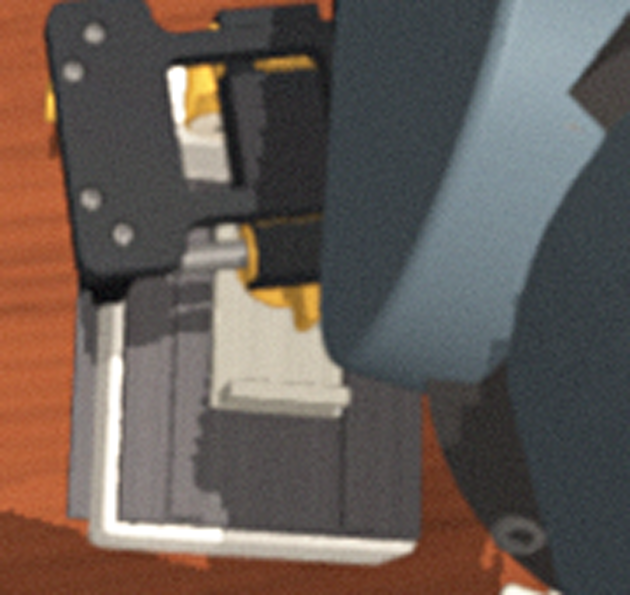

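Run:
```python
from h import *
i=camera_info("wrist")
print(onz(i,[[321,273]],.082),onz(i,[[320,228],[320,334]],.099),proj(i,[[.595,-.1225,.082]]))
a=cv2.imread("pics/w6_full.png")[210:350,250:390];cv2.imwrite("pics/w6z.png",cv2.resize(a,(560,560),interpolation=2))
```

```text
[[ 0.59375231 -0.12215295  0.082     ]] [[ 0.56361419 -0.1229266   0.099     ]
 [ 0.6208558  -0.12241452  0.099     ]] [[320.3345987 275.1382888]]
```

View pics/w6z.png

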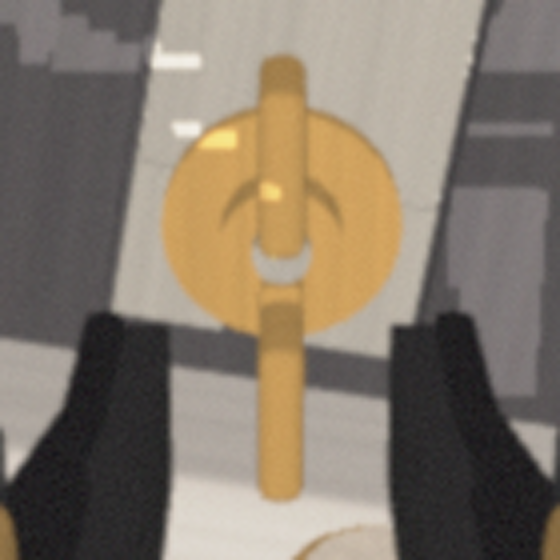

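Call:
jog_arm(increments=[[[0,0,0,-0.0013,0.0003,-0.02,0.45],[0,0,0,-0.0013,0.0003,-0.033,0.45],[0,0,0,-0.0013,0.0003,-0.0355,0.45],[0,0,0,-0.0013,0.0003,-0.0355,0.45]]])

```text
time: 7.1
position: [0.5948, -0.1228, 0.0885]
tool_rot: [0.708, 0.003, -0.003, -0.706]
ft_force: [0.7, -0.4, -0.0]
grip_width: 0.024
```

Run:
```python
from h import *
o=get_obs();print(o["position"],o["ft_force"],o["moment"],o["grip_width"],o["q"].round(3),o["joint_torque"][5])
snap("side","s7",(240,60,440,210),4)
```

```text
[ 0.5947741  -0.12281123  0.08845676] [ 0.69256315 -0.40356072 -0.04560127] [0.07489399 0.02592639 0.0307922 ] 0.02401459785470245 [-0.386  0.678  1.587 -0.004  0.875 -1.963] 6.911707259860123e-05
```

View pics/s7.png

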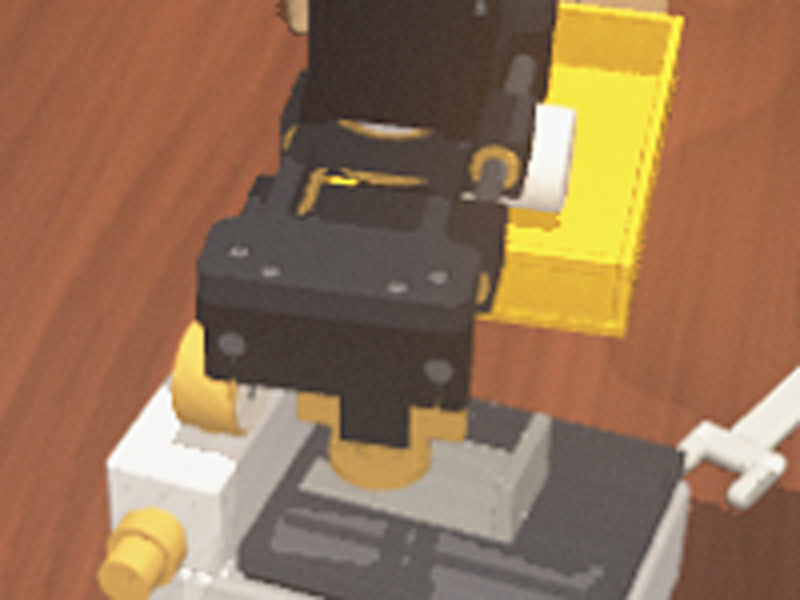

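Call:
jog_arm(increments=[[[0,0,0,0,0,-0.001,1],[0,0,0,0,0,-0.001,1],[0,0,0,0,0,-0.001,1],[0,0,0,0,0,-0.001,1],[0,0,0,0,0,-0.001,1],[0,0,0,0,0,-0.001,1]]], squeeze=30)

```text
time: 7.75
position: [0.5955, -0.123, 0.0881]
tool_rot: [0.708, 0.004, -0.002, -0.706]
ft_force: [-0.2, -0.0, 2.1]
grip_width: 0.0054
```

```bash
cat > st.py <<'E'
from h import *
R=[]
for k in range(1):
    o=get_obs();M=Ro.from_quat(o["tool_rot"]).as_matrix()
    print("t",round(o["time"],2),"p",o["position"].round(4),"f",o["ft_force"].round(2),"m",o["moment"].round(3),"w",round(o["grip_width"],4),"q6",round(o["q"][5],3),"tau",o["joint_torque"].round(3),"yaw",np.degrees(np.arctan2(M[1,2],M[0,2])).round(2))
E
python3 st.py; python3 st.py
```

```text
t 7.75 p [ 0.5955 -0.123   0.0881] f [-0.17 -0.04  2.08] m [ 0.063  0.031 -0.063] w 0.0054 q6 -1.963 tau [-2.3800e-01 -4.4324e+01 -1.2295e+01 -1.7600e-01  1.0000e-03 -3.0000e-02] yaw 90.48
t 7.75 p [ 0.5955 -0.123   0.0881] f [-0.17 -0.04  2.08] m [ 0.063  0.031 -0.063] w 0.0054 q6 -1.963 tau [-2.3800e-01 -4.4324e+01 -1.2295e+01 -1.7600e-01  1.0000e-03 -3.0000e-02] yaw 90.48
```

Call:
jog_arm(increments=[[[0,0,-8,0,0,-0.0002,1],[0,0,-16,0,0,-0.0003,1],[0,0,-24,0,0,-0.0005,1],[0,0,-32,0,0,-0.0007,1],[0,0,-40,0,0,-0.0008,1],[0,0,-40,0,0,-0.0008,1],[0,0,-40,0,0,-0.0008,1]]])

```text
time: 8.45
position: [0.5955, -0.1227, 0.0873]
tool_rot: [0.667, -0.238, 0.238, -0.665]
ft_force: [1.1, 1.6, 1.3]
grip_width: 0.0053
```

```bash
python3 st.py
```

```text
t 8.45 p [ 0.5955 -0.1227  0.0873] f [1.08 1.64 1.28] m [ 0.207 -0.106 -0.076] w 0.0053 q6 -1.266 tau [-8.8800e-01 -4.5044e+01 -1.2447e+01 -4.1100e-01  7.6000e-02 -1.4000e-02] yaw 50.62
```

Call:
jog_arm(increments=[[[0,0,-7,0,0,-0.0002,1],[0,0,-14,0,0,-0.0003,1],[0,0,-21,0,0,-0.0005,1],[0,0,-28,0,0,-0.0006,1]]])

```text
time: 8.85
position: [0.5957, -0.1225, 0.0867]
tool_rot: [0.589, -0.393, 0.393, -0.587]
ft_force: [0.3, 0.4, 0.0]
grip_width: 0.0053
```

```bash
python3 st.py
```

```text
t 8.85 p [ 0.5957 -0.1225  0.0867] f [0.25 0.38 0.01] m [ 0.183 -0.142  0.023] w 0.0053 q6 -0.775 tau [ -0.941 -45.236 -12.352  -0.314   0.148  -0.753] yaw 22.49
```

Call:
jog_arm(increments=[[[0,0,0,0,0,0,1],[0,0,0,0,0,0,1]]])

```text
time: 9.05
position: [0.5957, -0.1225, 0.0867]
tool_rot: [0.59, -0.392, 0.392, -0.588]
ft_force: [1.0, 0.5, 0.2]
grip_width: 0.005
```

```bash
python3 st.py
```

```text
t 9.05 p [ 0.5957 -0.1225  0.0867] f [1.01 0.47 0.16] m [ 0.1   -0.12  -0.029] w 0.005 q6 -0.778 tau [-5.7100e-01 -4.5161e+01 -1.2417e+01 -2.6300e-01  1.0300e-01 -1.7000e-02] yaw 22.7
```

Call:
jog_arm(increments=[[[0,0,-6,0,0,-0.0001,1],[0,0,-12,0,0,-0.0002,1],[0,0,-18,0,0,-0.0004,1],[0,0,-20,0,0,-0.0004,1],[0,0,-20,0,0,-0.0004,1],[0,0,-20,0,0,-0.0004,1]]])

```text
time: 9.65
position: [0.5959, -0.1225, 0.0863]
tool_rot: [0.513, -0.488, 0.487, -0.511]
ft_force: [0.8, 0.9, -0.9]
grip_width: 0.0055
```

```bash
python3 st.py
```

```text
t 9.65 p [ 0.5959 -0.1225  0.0863] f [ 0.82  0.87 -0.91] m [ 0.086 -0.142  0.041] w 0.0055 q6 -0.432 tau [-8.1500e-01 -4.5324e+01 -1.2271e+01 -3.0100e-01  1.9400e-01  1.0000e-03] yaw 2.84
```

Call:
jog_arm(increments=[[[0,0,-6,0,0,-0.0001,1],[0,0,-12,0,0,-0.0002,1],[0,0,-16,0,0,-0.0004,1],[0,0,-18,0,0,-0.0004,1],[0,0,-20,0,0,-0.0004,1],[0,0,-20,0,0,-0.0004,1],[0,0,-20,0,0,-0.0004,1]]])

```text
time: 10.35
position: [0.5961, -0.1225, 0.0859]
tool_rot: [-0.421, 0.569, -0.568, 0.419]
ft_force: [0.7, 1.5, 0.0]
grip_width: 0.0053
```

```bash
python3 st.py
```

```text
t 10.35 p [ 0.5961 -0.1225  0.0859] f [0.75 1.53 0.04] m [ 0.15  -0.229  0.056] w 0.0053 q6 -0.086 tau [-8.3300e-01 -4.5464e+01 -1.2171e+01 -2.9400e-01  2.5300e-01  1.1000e-02] yaw -17.07
```

Call:
jog_arm(increments=[[[0,0,-6,0,0,-0.0001,1],[0,0,-12,0,0,-0.0002,1],[0,0,-16,0,0,-0.0004,1],[0,0,-18,0,0,-0.0004,1],[0,0,-20,0,0,-0.0004,1],[0,0,-20,0,0,-0.0004,1],[0,0,-20,0,0,-0.0004,1]]])

```text
time: 11.05
position: [0.5962, -0.1226, 0.0857]
tool_rot: [-0.316, 0.633, -0.632, 0.315]
ft_force: [0.4, 1.2, 1.2]
grip_width: 0.0053
```

```bash
python3 st.py
```

```text
t 11.05 p [ 0.5962 -0.1226  0.0857] f [0.43 1.21 1.16] m [ 0.078 -0.037  0.125] w 0.0053 q6 0.261 tau [ -0.846 -44.928 -12.031  -0.21    0.193   0.082] yaw -36.99
```

Call:
jog_arm(increments=[[[0,0,-4,0,0,-0.0001,1],[0,0,-8,0,0,-0.0002,1],[0,0,-12,0,0,-0.0002,1],[0,0,-14,0,0,-0.0003,1],[0,0,-15,0,0,-0.0003,1],[0,0,-15,0,0,-0.0003,1],[0,0,-15,0,0,-0.0003,1]]])

```text
time: 11.75
position: [0.5963, -0.1227, 0.0855]
tool_rot: [-0.231, 0.669, -0.668, 0.23]
ft_force: [2.4, 0.1, 1.2]
grip_width: 0.0051
```

```bash
python3 st.py
```

```text
t 11.75 p [ 0.5963 -0.1227  0.0855] f [2.44 0.1  1.23] m [ 0.056 -0.017  0.195] w 0.0051 q6 0.521 tau [ -0.816 -44.668 -11.969  -0.11    0.153   0.161] yaw -51.93
```

Call:
jog_arm(increments=[[[0,0,-4,0,0,-0.0001,1],[0,0,-8,0,0,-0.0002,1],[0,0,-12,0,0,-0.0002,1],[0,0,-14,0,0,-0.0003,1],[0,0,-15,0,0,-0.0003,1],[0,0,-15,0,0,-0.0003,1],[0,0,-15,0,0,-0.0003,1]]])

```text
time: 12.45
position: [0.5964, -0.1227, 0.0853]
tool_rot: [-0.142, 0.693, -0.692, 0.141]
ft_force: [0.8, 1.4, 2.5]
grip_width: 0.0054
```

```bash
python3 st.py
```

```text
t 12.45 p [ 0.5964 -0.1227  0.0853] f [0.81 1.36 2.48] m [0.064 0.011 0.239] w 0.0054 q6 0.781 tau [-7.2800e-01 -4.4376e+01 -1.1880e+01 -1.7000e-02  1.2000e-01  2.1900e-01] yaw -66.88
```

Run:
```python
from h import *
R=[];T=[]
for k in range(8):
    camera("side");o=get_obs();R.append(o["moment"]);T.append(o["joint_torque"]);
    print(o["time"],o["joint_torque"][5].round(3),o["moment"].round(3),o["ft_force"].round(2))
print(np.mean(R,0),np.mean(T,0)[5])
snap("side","s8",(240,60,440,210),4)
```

```text
12.5 0.218 [0.016 0.023 0.205] [1.03 0.9  1.95]
12.55 0.219 [ 0.08  -0.004  0.192] [0.9  0.35 2.46]
12.6 0.221 [0.041 0.022 0.263] [1.62 0.48 2.47]
12.65 0.222 [0.035 0.018 0.256] [ 1.03 -0.16  2.95]
12.7 0.223 [0.038 0.033 0.183] [0.12 0.16 2.99]
12.75 0.224 [-0.019 -0.033  0.262] [1.23 0.46 2.88]
12.8 0.225 [0.031 0.017 0.208] [1.09 1.82 2.75]
12.85 0.225 [0.036 0.046 0.243] [0.4  0.82 2.78]
[0.03239334 0.01538424 0.22643187] 0.2219645690638572
```

View pics/s8.png

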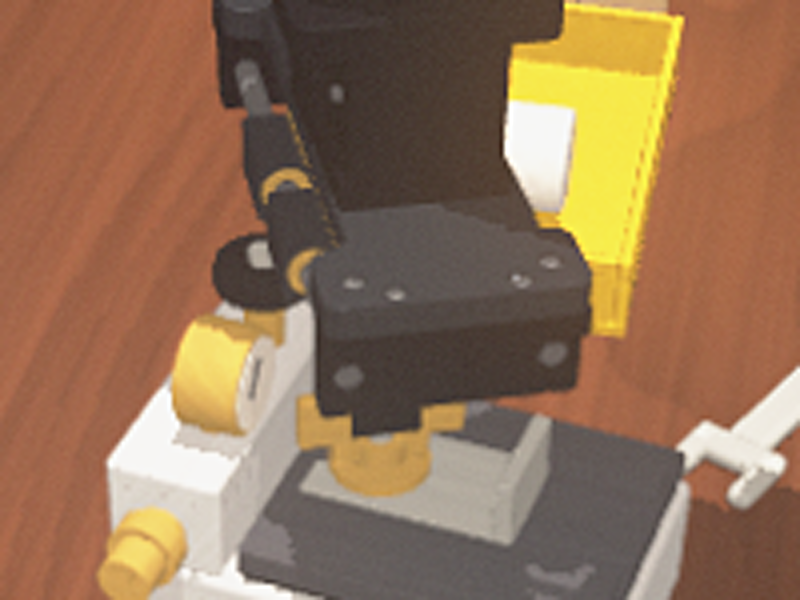

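Call:
jog_arm(increments=[[[0,0,-1,0,0,0,1],[0,0,-2,0,0,0,1],[0,0,-3,0,0,0,1]]])

```text
time: 13.2
position: [0.5964, -0.1228, 0.0852]
tool_rot: [-0.123, 0.697, -0.696, 0.122]
ft_force: [0.9, 0.3, 1.9]
grip_width: 0.005
```

```bash
python3 st.py
python3 - <<'E'
from h import *
for k in range(4):
    camera("side");o=get_obs();M=Ro.from_quat(o["tool_rot"]).as_matrix()
    print(o["time"],o["joint_torque"][5].round(3),o["moment"].round(3),o["ft_force"].round(2),np.degrees(np.arctan2(M[1,2],M[0,2])))
E
```

```text
t 13.2 p [ 0.5964 -0.1228  0.0852] f [0.88 0.26 1.94] m [0.006 0.009 0.241] w 0.005 q6 0.836 tau [ -0.63  -44.316 -11.789   0.052   0.152   0.138] yaw -70.0
13.25 0.273 [ 0.021 -0.052  0.266] [1.26 1.17 2.15] -70.02835879577086
13.3 0.293 [-0.01   0.013  0.276] [1.6  0.08 3.19] -69.95679158553438
13.35 0.245 [-0.024 -0.003  0.249] [0.19 0.55 2.41] -69.93259968897965
13.4 0.229 [ 0.046 -0.006  0.175] [2.1  0.33 1.74] -69.92763971407311
```

Call:
jog_arm(increments=[[[0,0,0,0,0,0,0.5],[0,0,0,0,0,0,0.5],[0,0,0,0,0,0,0.5],[0,0,0,0,0,0.01,0.5],[0,0,0,0,0,0.04,0.5],[0,0,0,0,0,0.08,0.5],[0,0,0,0,0,0.08,0.5]]])

```text
time: 14.1
position: [0.6003, -0.1242, 0.1713]
tool_rot: [0.12, -0.694, 0.698, -0.126]
ft_force: [0.4, 0.2, 0.5]
grip_width: 0.0212
```

```bash
python3 st.py
```

```text
t 14.1 p [ 0.6003 -0.1242  0.1713] f [0.41 0.18 0.49] m [-0.088  0.098 -0.018] w 0.0212 q6 0.834 tau [ 2.2200e-01 -4.3202e+01 -1.4451e+01  5.8000e-02  4.3300e-01 -9.0000e-03] yaw -69.93
```

Call:
jog_arm(increments=[[[0,0,0,-0.05,0.01,0.03,0.5],[0,0,0,-0.1,0.02,0.04,0.5],[0,0,0,-0.14,0.03,0.04,0.5],[0,0,0,-0.18,0.04,0.04,0.5],[0,0,0,-0.18,0.04,0.04,0.5],[0,0,0,-0.18,0.04,0.04,0.5]]])

```text
time: 14.7
position: [0.4197, -0.084, 0.2117]
tool_rot: [0.12, -0.694, 0.698, -0.126]
ft_force: [0.9, -0.4, 0.6]
grip_width: 0.0217
```

Run:
```python
from h import *
o=get_obs();print(o["position"],o["ft_force"],o["joint_torque"][5])
it=snap("top","t9",(370,170,550,340),3.5); is_=snap("side","s9",(255,110,425,260),4)
```

```text
[ 0.4197273  -0.08404722  0.21174551] [ 0.91881139 -0.37465435  0.62410284] -0.008819404465612024
```

View pics/t9.png

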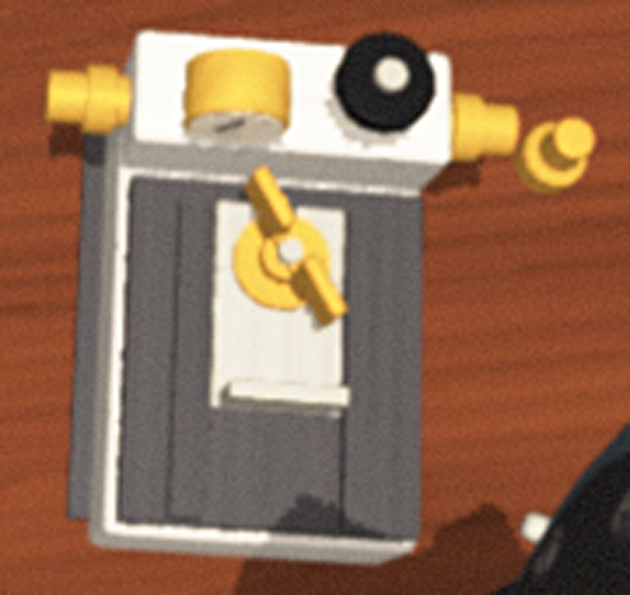

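View pics/s9.png

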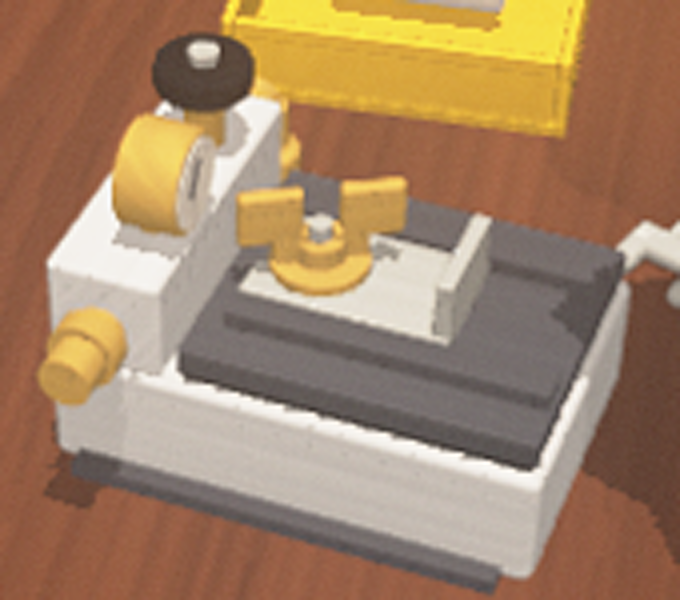

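Static torque read 0.22–0.23 N·m, and the wings show the expected 160° turn with no slip. The brief transient was nearer 0.27, so I'll regrip and creep slowly to read the breakaway torque properly.

Call:
jog_arm(increments=[[[0,0,0,0.05,-0.011,0,0.5],[0,0,0,0.1,-0.022,0,0.5],[0,0,0,0.14,-0.031,0,0.5],[0,0,0,0.17,-0.037,-0.03,0.5],[0,0,0,0.1763,-0.0387,-0.07,0.5],[0,0,0,0.1763,-0.0387,-0.0867,0.5],[0,0,0,0.1763,-0.0387,-0.0867,0.5],[0,0,0,0.1763,-0.0387,-0.0867,0.5]]])

```text
time: 15.6
position: [0.5993, -0.1241, 0.1248]
tool_rot: [0.119, -0.694, 0.699, -0.127]
ft_force: [0.7, 0.5, 1.2]
grip_width: 0.0216
```

```bash
python3 st.py
python3 - <<'E'
from h import *
snap("wrist","w10")
E
```

```text
t 15.6 p [ 0.5993 -0.1241  0.1248] f [0.74 0.51 1.15] m [-0.015  0.124 -0.027] w 0.0216 q6 0.834 tau [-7.0000e-03 -4.3302e+01 -1.3570e+01  6.0000e-02 -3.4000e-02 -0.0000e+00] yaw -69.94
```

View pics/w10.png

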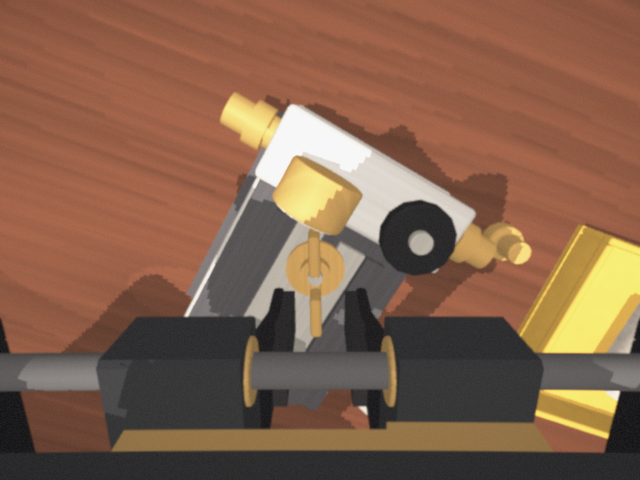

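Run:
```python
from h import *
o=get_obs();M=Ro.from_quat(o["tool_rot"]).as_matrix();print(M[:,1]); print(np.degrees(np.cross(M[:,1],[0,0,-1])),o["position"])
```

```text
[ 0.01433729 -0.00583584 -0.99988019]
[0.33436889 0.82146638 0.        ] [ 0.59969322 -0.1242363   0.12586594]
```

Call:
jog_arm(increments=[[[0.33,0.82,0,-0.004,0.0015,0,0.5],[0.33,0.82,0,-0.004,0.0015,0,0.5],[0.33,0.82,0,-0.004,0.0015,0,0.5]]])

```text
time: 15.95
position: [0.5963, -0.123, 0.1271]
tool_rot: [0.122, -0.696, 0.697, -0.124]
ft_force: [-0.7, -0.1, -0.6]
grip_width: 0.0221
```

```bash
python3 st.py
python3 - <<'E'
from h import *
o=get_obs();M=Ro.from_quat(o["tool_rot"]).as_matrix();print(M[:,1])
snap("wrist","w11",(220,200,420,400),3)
E
```

```text
t 15.95 p [ 0.5963 -0.123   0.1271] f [-0.72 -0.07 -0.58] m [-0.126  0.116  0.014] w 0.0221 q6 0.834 tau [-5.0000e-03 -4.4661e+01 -1.4244e+01  6.4000e-02 -3.5000e-02  0.0000e+00] yaw -69.94
[ 2.10994733e-03 -9.80933341e-04 -9.99997293e-01]
```

View pics/w11.png

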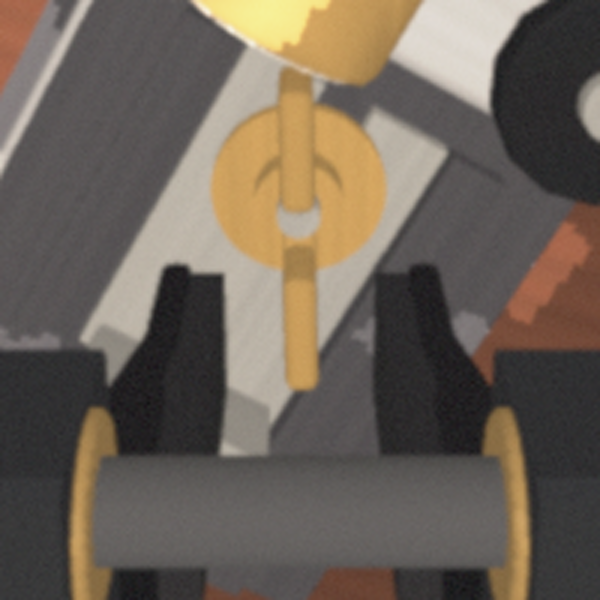

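Call:
jog_arm(increments=[[[0,0,0,-0.0004,0.0002,-0.02,0.5],[0,0,0,-0.0004,0.0002,-0.036,0.5],[0,0,0,-0.0004,0.0002,-0.0415,0.5],[0,0,0,-0.0004,0.0002,-0.0415,0.5],[0,0,0,-0.0004,0.0002,-0.0415,1],[0,0,0,-0.0004,0.0002,-0.0415,1],[0,0,0,-0.0004,0.0002,-0.0415,1],[0,0,0,-0.0004,0.0002,-0.0415,1]]])

```text
time: 16.8
position: [0.5962, -0.1229, 0.0861]
tool_rot: [0.122, -0.696, 0.697, -0.124]
ft_force: [-0.2, 0.6, 3.1]
grip_width: 0.0053
```

```bash
python3 st.py
python3 - <<'E'
from h import *
for k in range(4):
    camera("side");o=get_obs();M=Ro.from_quat(o["tool_rot"]).as_matrix()
    print(o["time"],o["grip_width"].round(4),o["position"].round(4),o["joint_torque"][5].round(3),o["moment"].round(3),o["ft_force"].round(2),np.degrees(np.arctan2(M[1,2],M[0,2])))
E
```

```text
t 16.8 p [ 0.5962 -0.1229  0.0861] f [-0.21  0.64  3.12] m [0.017 0.14  0.2  ] w 0.0053 q6 0.834 tau [ -0.317 -44.33  -12.207   0.128  -0.053   0.179] yaw -69.9Traceback (most recent call last):
  File "<stdin>", line 4, in <module>
AttributeError: 'float' object has no attribute 'round'
```

Call:
jog_arm(increments=[[[0,0,-0.2,0,0,0,1],[0,0,-0.3,0,0,0,1],[0,0,-0.4,0,0,0,1],[0,0,-0.5,0,0,0,1]]])

```text
time: 17.25
position: [0.5962, -0.1229, 0.0862]
tool_rot: [0.119, -0.696, 0.698, -0.121]
ft_force: [0.1, -0.2, 0.6]
grip_width: 0.0054
```

```bash
cat > rd.py <<'E'
from h import *
m=[];t=[]
for k in range(5):
    camera("side");o=get_obs();M=Ro.from_quat(o["tool_rot"]).as_matrix();m.append(o["moment"][2]);t.append(o["joint_torque"][5])
    print(round(o["time"],2),"tau",t[-1].round(3),"mz",m[-1].round(3),o["ft_force"].round(2),"yaw",np.degrees(np.arctan2(M[1,2],M[0,2])).round(3))
print(np.mean(m),np.mean(t))
E
python3 st.py;python3 rd.py
```

```text
t 17.25 p [ 0.5962 -0.1229  0.0862] f [ 0.13 -0.23  0.57] m [-0.111  0.166  0.213] w 0.0054 q6 0.842 tau [ -0.35  -45.093 -12.509   0.19   -0.065   0.249] yaw -70.4
17.3 tau 0.264 mz 0.251 [ 1.2   0.38 -0.03] yaw -70.401
17.35 tau 0.266 mz 0.254 [0.63 0.48 0.56] yaw -70.396
17.4 tau 0.261 mz 0.244 [ 0.01 -0.1   1.73] yaw -70.395
17.45 tau 0.26 mz 0.239 [ 0.08 -0.19  0.4 ] yaw -70.401
17.5 tau 0.26 mz 0.363 [0.26 0.76 1.22] yaw -70.403
0.27026749799228644 0.26226442493498325
```

Call:
jog_arm(increments=[[[0,0,-0.1,0,0,0,1],[0,0,-0.2,0,0,0,1],[0,0,-0.3,0,0,0,1]]])

```text
time: 17.8
position: [0.5962, -0.1229, 0.0862]
tool_rot: [0.118, -0.696, 0.698, -0.119]
ft_force: [0.7, -0.2, 1.5]
grip_width: 0.0053
```

```bash
python3 st.py;python3 rd.py
```

```text
t 17.8 p [ 0.5962 -0.1229  0.0862] f [ 0.7  -0.24  1.48] m [-0.012  0.153  0.2  ] w 0.0053 q6 0.848 tau [ -0.344 -45.078 -12.506   0.183  -0.066   0.238] yaw -70.71
17.85 tau 0.253 mz 0.236 [-0.73  1.35  1.22] yaw -70.712
17.9 tau 0.255 mz 0.245 [-1.03  0.64  0.6 ] yaw -70.705
17.95 tau 0.251 mz 0.232 [0.1  0.74 1.9 ] yaw -70.699
18.0 tau 0.249 mz 0.244 [ 0.04 -0.39  0.74] yaw -70.7
18.05 tau 0.248 mz 0.198 [ 0.06 -0.13  0.1 ] yaw -70.699
0.2309661633169612 0.2512331251055002
```

The plateau while creeping is about 0.25 N·m, inside the band but above 0.22. I'll back off about 8° to centre it.

Call:
jog_arm(increments=[[[0,0,2,0,0,0,1],[0,0,4,0,0,0.0001,1],[0,0,6,0,0,0.0001,1],[0,0,8,0,0,0.0002,1],[0,0,8,0,0,0.0002,1],[0,0,8,0,0,0.0002,1]]])

```text
time: 18.65
position: [0.5962, -0.1229, 0.0862]
tool_rot: [0.165, -0.687, 0.688, -0.167]
ft_force: [0.6, -0.0, 0.6]
grip_width: 0.0054
```

```bash
python3 rd.py
```

```text
18.7 tau -0.136 mz -0.073 [ 0.39  0.5  -0.16] yaw -62.778
18.75 tau -0.139 mz -0.159 [ 0.37 -0.   -1.13] yaw -62.762
18.8 tau -0.142 mz -0.129 [ 0.68  0.14 -0.37] yaw -62.749
18.85 tau -0.144 mz -0.113 [ 0.22 -0.15  0.49] yaw -62.736
18.9 tau -0.147 mz -0.125 [ 0.25  0.65 -0.7 ] yaw -62.73
-0.11987526081831205 -0.14161379355937243
```

Call:
jog_arm(increments=[[[0,0,-0.3,0,0,0,1],[0,0,-0.6,0,0,0,1],[0,0,-0.9,0,0,0,1],[0,0,-1.2,0,0,0,1],[0,0,-1.5,0,0,0,1]]])

```text
time: 19.4
position: [0.5962, -0.1228, 0.0863]
tool_rot: [0.157, -0.689, 0.69, -0.159]
ft_force: [0.4, -0.0, 0.1]
grip_width: 0.0048
```

```bash
python3 rd.py
```

```text
19.45 tau 0.123 mz 0.07 [ 0.02 -0.2   0.11] yaw -64.229
19.5 tau 0.128 mz 0.07 [ 0.42 -0.23 -0.08] yaw -64.209
19.55 tau 0.114 mz 0.099 [ 0.55 -0.47  0.49] yaw -64.209
19.6 tau 0.11 mz 0.108 [-0.32  1.4  -1.1 ] yaw -64.214
19.65 tau 0.109 mz 0.096 [ 0.81 -0.27 -0.18] yaw -64.213
0.08840560577574356 0.116769730579108
```

Call:
jog_arm(increments=[[[0,0,-0.3,0,0,0,1],[0,0,-0.6,0,0,0,1],[0,0,-0.9,0,0,0,1],[0,0,-1.2,0,0,0,1],[0,0,-1.5,0,0,0,1]]])

```text
time: 20.15
position: [0.5962, -0.1229, 0.0863]
tool_rot: [0.148, -0.691, 0.692, -0.15]
ft_force: [0.6, 0.2, 0.1]
grip_width: 0.005
```

```bash
python3 rd.py
```

```text
20.2 tau 0.233 mz 0.247 [ 0.86  0.57 -0.64] yaw -65.74
20.25 tau 0.24 mz 0.201 [ 1.29 -0.92 -0.45] yaw -65.718
20.3 tau 0.225 mz 0.272 [ 0.18 -0.57 -0.27] yaw -65.712
20.35 tau 0.221 mz 0.222 [-0.19  0.34 -1.29] yaw -65.714
20.4 tau 0.22 mz 0.244 [ 0.35  0.21 -0.49] yaw -65.714
0.23734751154132167 0.22778734378516674
```

Call:
jog_arm(increments=[[[0,0,-0.2,0,0,0,1],[0,0,-0.4,0,0,0,1],[0,0,-0.6,0,0,0,1],[0,0,-0.8,0,0,0,1]]])

```text
time: 20.8
position: [0.5962, -0.1229, 0.0862]
tool_rot: [0.143, -0.692, 0.693, -0.145]
ft_force: [0.4, 0.8, -0.6]
grip_width: 0.0054
```

```bash
python3 rd.py
```

```text
20.85 tau 0.235 mz 0.249 [0.57 1.19 0.81] yaw -66.535
20.9 tau 0.239 mz 0.209 [ 0.44 -0.55 -0.2 ] yaw -66.517
20.95 tau 0.229 mz 0.222 [-0.61  0.06 -0.97] yaw -66.513
21.0 tau 0.226 mz 0.21 [ 0.57 -0.47 -0.03] yaw -66.515
21.05 tau 0.225 mz 0.197 [-0.4  -0.03 -0.97] yaw -66.516
0.217633230802086 0.23066263552755117
```

The slow turn now plateaus at about 0.225–0.23 N·m with the last motion clockwise. Releasing.

Call:
jog_arm(increments=[[[0,0,0,0,0,0,0.5],[0,0,0,0,0,0,0.5],[0,0,0,0,0,0,0.5],[0,0,0,0,0,0.01,0.5],[0,0,0,0,0,0.04,0.5],[0,0,0,0,0,0.08,0.5],[0,0,0,0,0,0.1,0.5]]])

```text
time: 21.75
position: [0.5978, -0.1235, 0.1902]
tool_rot: [0.141, -0.691, 0.694, -0.146]
ft_force: [1.1, -0.2, 0.2]
grip_width: 0.0217
```

Call:
jog_arm(increments=[[[0,0,0,-0.05,0.01,0.02,0.5],[0,0,0,-0.1,0.02,0.02,0.5],[0,0,0,-0.14,0.03,0.02,0.5],[0,0,0,-0.18,0.04,0.02,0.5],[0,0,0,-0.18,0.04,0.02,0.5],[0,0,0,-0.18,0.04,0.02,0.5]]])

```text
time: 22.35
position: [0.4178, -0.0835, 0.2112]
tool_rot: [0.14, -0.69, 0.695, -0.147]
ft_force: [0.7, 0.4, -0.1]
grip_width: 0.0215
```

Run:
```python
from h import *
o=get_obs();print(o["time"],o["position"],o["ft_force"],np.abs(o["joint_velocities"]).max())
snap("top","t12",(370,170,550,340),3.5); snap("side","s12",(255,110,425,260),4)
a=cv2.imread("pics/t12.png").astype(int);b=cv2.imread("pics/t9.png").astype(int)
d=np.abs(a-b).max(2)[360:420,200:360];print("tab region diff",d.mean(),d.max())
```

```text
22.35 [ 0.41776118 -0.08346798  0.21123508] [ 0.73128344  0.40005072 -0.0560809 ] 0.06844103997038613
tab region diff 3.2535416666666666 20
```

View pics/t12.png

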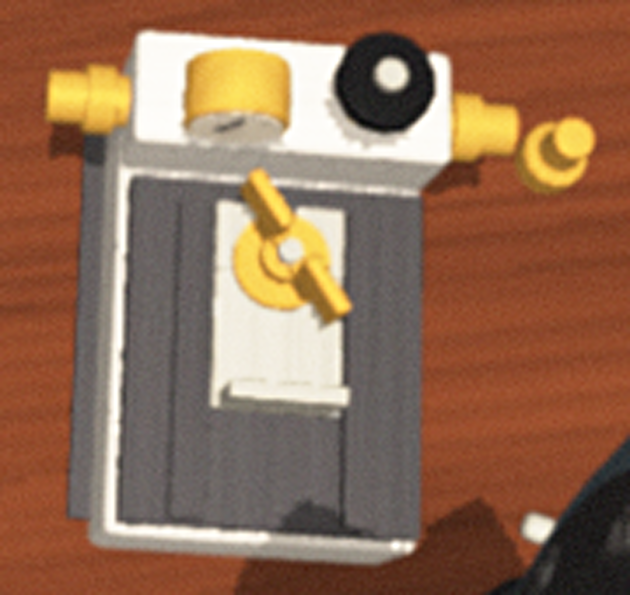

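View pics/s12.png

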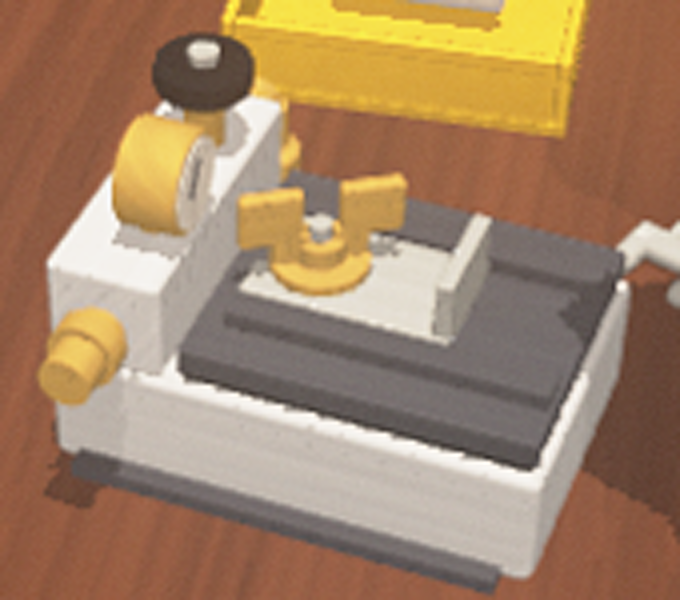

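The plate tab is in the same place, at about (285,395) in the zoomed top view. The wings are turned, and the robot is clear of everything. Handing in.

```bash
python3 -c "
from rig import *
print(hand_in())"
```

```text
the job is handed in; nothing more can be done
None
```

The job is handed in at about 22 s of the 58 s allowed. The plate is home and the nut last read about 0.23 N·m, against 0.22 for snug. The hand-in gives no verdict.

- **Plate:** I pushed the tab forward with the shut fingers until the plate stopped dead at about 7 N. The finger position puts the tab's rear face 52 mm from the stud, which is home. The cameras read 50–51 mm, within their 2 mm calibration. The plate had not moved in the last pictures.
- **Nut:** I gripped the wings on the axis and turned clockwise about 160°. A slow re-check gave about 0.25 N·m, in the band but high. I backed off 8°, then crept about 4° clockwise to a steady 0.225–0.23 N·m.
- **Clamping force:** I could not measure it directly. Working from the torque I put it at about 33–38 N nominal, against the 20–48 N allowed.
- **Checks that disagreed:** the torque readings taken after the early, faster turns were too low and rose more steeply than 0.15 N·m per rad. I relied on the slow readings instead, where the joint torque and the wrist moment agreed to within about 0.015 N·m.
- **Gauge and valve:** I planned every move to stay clear of them. The wrist force read no more than about 9 N at any reading, and that was while pushing the plate home. The robot was well clear at hand-in.

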